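Fetch the pressing weight from behind the dye bottles and set it on the book

ROBOT

A 6-joint arm with a two-finger parallel gripper is mounted at the origin on a cart in front of the work surface, level with it; the furniture and walls round the work are solid. World frame = base frame: x ahead of the robot, y to its left, z up, the work surface at z = 0. Lengths are in m, angles in rad, forces in N, time in s.
With the tool pointing down it reaches from about 0.4 to 0.825 m from the base axis. Payload 7 kg.
Tool frame: the origin (TCP) lies between the finger pads; the fingertips stand 11 mm ahead of it and the grasp point (between the pads) lies 8 mm behind it (arm.tips_ahead is the distance from the TCP to the fingertips, in m); z points along the fingers, x is the direction in which the jaws open and shut, and the axes are right-handed (so a half turn about z gives the same grasp; the last joint's range is limited). The gripper opens to 88 mm and grips with 3 to 60 N. Pads are 19 mm wide; open, the fingers measure 130 mm over their backs; the gripper's body (78 mm by 193 mm) begins 47 mm behind the grasp point.
Start: joints at [1.399, 0.359, 0.012, 0, -1.224, -0.288], TCP at [0.3, 0.605, 0.238] pointing down, gripper open.
Joint ranges: [-3.07, 3.07], [-1.43, 2.12], [-1.02, 1.25], [-3.03, 1.67], [-3.05, -0], [-3.03, 3.03]. Speed limits (rad/s): [2.39, 2.39, 3.01, 3.14, 3.14, 3.14].

INTERFACE

Orientations are given as [roll, pitch, yaw] about the fixed x, y, z axes, in that order (R = Rz(yaw) Ry(pitch) Rx(roll)).
In Python, from station import arm, optics, finder gives the robot as it stands. The module is installed in compiled form; this text tells all that it offers.
- The arm moves only by the tool apply_moves, never from a script. Its argument "increments" is one flat list of numbers, 6 for each row, row after row: the shift along the world's x, y, z in m, then the turn, a rotation vector about the world's x, y, z in rad. In form: [tx, ty, tz, rx, ry, rz, tx, ty, tz, rx, ry, rz, ...]. A call has 1 to 20 rows; each row shifts and turns the pose as measured when the row begins; what a row does not reach is not made up. A row lasts 1/12 s, in which the tool goes at most 41.7 mm and 7.16 degrees, less where a joint would pass 70% of its speed; a pose out of reach is approached as far as the arm can. A call with a gripper value outside its range is refused whole. "hand" is the closure, from 0 (fully open) to 1 (shut), set as the call begins (left out, the last holds). The fingers move at their own pace and stop on an object; "force" is the grip in N (left out, the last holds). Time passes only in rows, so rows that do not move let the fingers close. It gives the time, the measured TCP pose, the force and the opening at its end, in the units of the state.
- arm.get_state(): the state, without advancing time (a new reading comes with each control period).
- optics.grab_frame(name): name is "scene" or "top" or "wrist"; returns the picture (384x512x3 uint8, red, green, blue); there is no depth.
- optics.camera_model(name): a dict with "fx", "fy", "cx", "cy" (pixels), "dist_coeffs" ([k1, k2, p1, p2, k3] as OpenCV has them; the pictures are not rectified), "world_to_cam" (4x4, takes a point from world to camera coordinates); the wrist camera has in their place "T_tool_cam" (4x4, takes a point from camera to tool coordinates, whose origin is the TCP and whose axes are the tool frame's). Camera axes: x right, y up, looking along -z (the intrinsics and any distortion apply to the point x, -y, -z); pixel columns grow to the right and rows downward; lengths in m; the calibration is good to about 2 mm. A picture is of the moment at which its call begins: read the wrist's pose just before it. camera_model takes no time and is no camera call.
- arm.job_done(): hands the job in, once; it reports no verdict.
Trained networks look in the newest picture that a camera, given by its name, has taken for a name from the list of things; names that differ only in an ending like _2 or _b are one class to them, and where a whole thing is asked for, a point or a joint stands for the part that bears it (a point fixed in the world has none). Each returns a list of dicts, best first, with "conf" (0 to 1); they miss things now and then, are a little off and sometimes report something else, mostly with a low value. They report only what shows in the picture. A call takes as long as a camera call. They do not tell look-alikes from the thing itself.
- finder.find_in(camera, name): "box" ([left, top, right, bottom] in pixels, round what is visible of it).
- finder.landmark_of(camera, name): "point" ([column, row] in pixels: a listed point, or the origin of a listed thing).
The state is a dict: "t": time; "q": joint angles; "qd": joint speeds; "joint_efforts": joint torques, N m; "eef_pos": TCP position; "ee_rot": TCP orientation; "force": force on the tool from outside, world axes, zero at the start; "moment": the same for the moment, N m; "width": finger opening in m.
Only numpy, scipy, OpenCV 4.12 (cv2) and the standard library are available. Lean on these libraries where they do the work, as an engineer would, in place of code of your own. Each camera call takes 0.05 s, during which the arm holds its last target. There are 200 camera calls.

TASK

The freshly cased book between its pressing boards needs a weight on it while the glue dries: fetch the leather-covered weight that stands in the wooden caddy behind the three bottles. First move all three bottles upright into the green drip tray, then set the weight flat on the middle of the book's top board, square with the board, and after that stand each bottle back in the same pocket of the caddy that it came from. Do not tip a bottle over, and leave the needle tin and the thread spool where they are.

Things in the scene. Friction and masses are not known exactly. Their poses are not given: they have to be found in the camera images.
- caddy: Pale wooden caddy, fixed, 166 (x) x 190 (y) x 44 mm; origin: centre of underside, z up. Front (-x) part: block with top at z = 24 mm and three round pockets at x = -55, y = -55, 0, +55 mm, each 50 mm wide, 6 mm deep (floor at z = 18 mm). Behind it, x = -27 to +73 mm, an open well (floor at z = 8 mm) with the weight; its end and back walls are 10 mm thick and reach z = 44 mm.
- brown_bottle: Dark brown dye bottle with a black cap, the largest of the three: 42 mm in diameter, 62 mm high, cap 27 mm across and the topmost 11 mm, 0.11 kg. Origin: centre of its underside, z up. Pick it up by the cap from above: the row in the caddy is tight. It starts in one of the three caddy pockets, any one.
- red_bottle: Red edge paint bottle with a black cap, the smallest: 32 mm in diameter, 52 mm high, cap 21 mm across and the topmost 9 mm, 0.06 kg. Origin: centre of its underside, z up. Pick it up by the cap from above: the row in the caddy is tight. It starts in one of the three caddy pockets, any one.
- navy_bottle: Navy blue dye bottle with a white cap: 38 mm in diameter, 58 mm high, cap 25 mm across and the topmost 10 mm, 0.11 kg. Origin: centre of its underside, z up. Pick it up by the cap from above: the row in the caddy is tight. It starts in one of the three caddy pockets, any one.
- weight: Pressing weight, a steel block sewn in dark brown leather, 55 (x) x 95 (y) x 42 (z) mm, 0.7 to 0.95 kg; origin at the centre of its underside, z up. It stands in the caddy's well, long side along the row of bottles, only about 10 mm behind them, with about 40 mm free behind it. Grip it firmly across its 55 mm width at mid-length.
- tray: Low green enamelled drip tray with a white rim, fixed to the bench, 110 (x) x 210 (y) x 16 mm overall; origin at the centre of its underside, z up, inner floor 3 mm above it and 104 x 204 mm. It lies to the left or to the right of the caddy, the book on the other side.
- book: Small book between two pale brown wooden pressing boards, fixed to the bench; the top board is 172 (x) x 152 (y) mm and its upper face lies 35 mm above the origin, which is at the centre of the underside, z up.
- needle_tin: Bystander: flat dark green needle tin, 41 x 75 x 16 mm, lying in front of the caddy; origin at the centre of its underside. Leave it.
- spool: Bystander: spool of tan thread, about 40 mm across and 36 mm high, standing behind the caddy to the left; its origin lies on the bench beside it, at the middle of spool and loose thread end together. Leave it.
Not all that is in view belongs to the job. Leave any purple look-alike of the navy_bottle alone.

How it is judged:
On the way, in this order (a step that is already met when the one before it is completed fails the run):
1. All three bottles stand upright in the drip tray, let go, while the weight is still in its well (x of brown_bottle in the frame of tray between -0.045 and 0.045 m and y of brown_bottle in the frame of tray between -0.095 and 0.095 m and z of each of brown_bottle, red_bottle, navy_bottle in the frame of tray below 0.012 m and angle between each of brown_bottle, red_bottle, navy_bottle's own z axis and vertical below 0.12 rad and x of red_bottle in the frame of tray between -0.045 and 0.045 m and y of red_bottle in the frame of tray between -0.095 and 0.095 m and x of navy_bottle in the frame of tray between -0.045 and 0.045 m and y of navy_bottle in the frame of tray between -0.095 and 0.095 m and contact force between the fingers and brown_bottle below 0.1 N and linear speed of each of brown_bottle, red_bottle, navy_bottle below 0.02 m/s and contact force between the fingers and red_bottle below 0.1 N and contact force between the fingers and navy_bottle below 0.1 N and distance of weight from where it was at the start of the episode below 0.02 m), for 0.2 s.
2. The weight lies on the middle of the book's top board, square with it and let go, while all three bottles still stand in the drip tray (horizontal distance between weight and book below 0.015 m and z of weight in the frame of book between 0.03 and 0.04 m and angle between weight's own z axis and vertical below 0.08 rad and (angle between the y axis of weight and the x axis of book, either way round below 0.17 rad or angle between the y axis of weight and the y axis of book, either way round below 0.17 rad) and contact force between the fingers and weight below 0.1 N and linear speed of weight below 0.02 m/s and x of brown_bottle in the frame of tray between -0.045 and 0.045 m and y of brown_bottle in the frame of tray between -0.095 and 0.095 m and z of each of brown_bottle, red_bottle, navy_bottle in the frame of tray below 0.012 m and angle between each of brown_bottle, red_bottle, navy_bottle's own z axis and vertical below 0.12 rad and x of red_bottle in the frame of tray between -0.045 and 0.045 m and y of red_bottle in the frame of tray between -0.095 and 0.095 m and x of navy_bottle in the frame of tray between -0.045 and 0.045 m and y of navy_bottle in the frame of tray between -0.095 and 0.095 m), for 0.2 s.
At the end, for the whole second after the job is handed in: The weight lies flat on the book's top board, within 15 mm of its middle and within 10 degrees of square with it (long side along either direction of the board), and each bottle stands upright in the pocket it came from, within 15 mm of where it stood at the start; everything is let go and at rest (horizontal distance between weight and book below 0.015 m and z of weight in the frame of book between 0.03 and 0.04 m and angle between weight's own z axis and vertical below 0.08 rad and (angle between the y axis of weight and the x axis of book, either way round below 0.17 rad or angle between the y axis of weight and the y axis of book, either way round below 0.17 rad) and contact force between the fingers and weight below 0.1 N and linear speed of each of weight, brown_bottle, red_bottle, navy_bottle below 0.02 m/s and distance of each of brown_bottle, red_bottle, navy_bottle from where it was at the start of the episode below 0.015 m and angle between each of brown_bottle, red_bottle, navy_bottle's own z axis and vertical below 0.1 rad and contact force between the fingers and brown_bottle below 0.1 N and contact force between the fingers and red_bottle below 0.1 N and contact force between the fingers and navy_bottle below 0.1 N); the robot touches nothing.
It fails at once if a bottle is tipped over (angle between any of brown_bottle, red_bottle, navy_bottle's own z axis and vertical above 0.6 rad).
It fails at once if the needle tin or the spool is moved by more than 20 mm (distance of any of needle_tin, spool from where it was at the start of the episode above 0.02 m).
It also fails if it takes over 134 s, if anything falls off the work surface, if the arm or the gripper's body presses on something with over 40 N, if the wrist force passes 120 N, or if a joint passes its speed limit or range.

## Working session

There is one attempt and no reset: what is moved stays moved. The work goes in short steps, Python scripts to look and compute and a tool call to move; the robot and the scene stay as the last step left them, time stands still between calls to the robot, and variables do not carry over. Pictures are saved under pics/ and viewed, about 12 in all and at most 16, crops included, and the job is handed in when it is done.

Besides the shell and the picture viewer there is one more tool, called after ">>>" as name(argument=value, ...) on one line, values as JSON. apply_moves: Moves the arm, as the interface text tells. Its arguments: {"type":"object","properties":{"increments":{"type":"array"},"hand":{"type":"number"},"force":{"type":"number"}},"required":["increments"]}

```bash
mkdir -p pics
cat > h.py <<'E'
import numpy as np, cv2
from station import arm, optics, finder
from scipy.spatial.transform import Rotation as Rn
def snap(cam,fn=None):
    s=arm.get_state(); im=optics.grab_frame(cam)
    if fn: cv2.imwrite('pics/'+fn,im[:,:,::-1])
    return s,im
def ray(cam,px,s=None):
    m=optics.camera_model(cam)
    K=np.array([[m['fx'],0,m['cx']],[0,m['fy'],m['cy']],[0,0,1]])
    u=cv2.undistortPoints(np.array([[px]],float),K,np.array(m['dist_coeffs'],float))[0,0]
    d=np.array([u[0],-u[1],-1])
    if 'world_to_cam' in m: T=np.linalg.inv(np.array(m['world_to_cam']))
    else:
        W=np.eye(4);W[:3,:3]=Rn.from_euler('xyz',s['ee_rot']).as_matrix();W[:3,3]=s['eef_pos'];T=W@np.array(m['T_tool_cam'])
    d=T[:3,:3]@d
    return T[:3,3],d/np.linalg.norm(d)
def atz(cam,px,z,s=None):
    o,d=ray(cam,px,s);return o+d*(z-o[2])/d[2]
def tri(rs):
    A=0;b=0
    for o,d in rs:
        P=np.eye(3)-np.outer(d,d);A=A+P;b=b+P@o
    return np.linalg.solve(A,b)
def proj(cam,P,s=None):
    m=optics.camera_model(cam)
    if 'world_to_cam' in m: T=np.array(m['world_to_cam'])
    else:
        W=np.eye(4);W[:3,:3]=Rn.from_euler('xyz',s['ee_rot']).as_matrix();W[:3,3]=s['eef_pos'];T=np.linalg.inv(W@np.array(m['T_tool_cam']))
    K=np.array([[m['fx'],0,m['cx']],[0,m['fy'],m['cy']],[0,0,1]])
    p=np.atleast_2d(P)@T[:3,:3].T+T[:3,3]; p=p*[1,-1,-1]
    return cv2.projectPoints(p,np.zeros(3),np.zeros(3),K,np.array(m['dist_coeffs'],float))[0][:,0]
NAMES=['caddy','brown_bottle','red_bottle','navy_bottle','weight','tray','book','needle_tin','spool']
E
python3 - <<'E'
from h import *
np.set_printoptions(precision=3,suppress=True)
print(arm.get_state())
for c in ['scene','top']:
    s,im=snap(c,c+'1.png')
    for n in NAMES:
        f=finder.find_in(c,n);l=finder.landmark_of(c,n)
        print(c,n,[(np.round(x['box']).tolist(),round(x['conf'],2)) for x in f[:3]],[(np.round(x['point'],1).tolist(),round(x['conf'],2)) for x in l[:3]])
    m=optics.camera_model(c);T=np.linalg.inv(np.array(m['world_to_cam']));print(T,m['fx'])
a=cv2.imread('pics/scene1.png');b=cv2.imread('pics/top1.png')
E
```

```text
{'t': 0.0, 'q': array([ 1.399,  0.359,  0.011, -0.   , -1.224, -0.288]), 'qd': array([0.003, 0.   , 0.001, 0.   , 0.   , 0.   ]), 'joint_efforts': array([ -0.002, -58.271,  29.306,   6.998,   0.007,  -0.   ]), 'eef_pos': array([0.299, 0.604, 0.237]), 'ee_rot': array([-3.141, -0.002, -2.031]), 'force': array([-0.146, -0.54 ,  0.17 ]), 'moment': array([-0.028, -0.083,  0.01 ]), 'width': 0.0876904123065246}
scene caddy [([222.0, 175.0, 310.0, 237.0], 0.75)] [([266.2, 211.5], 0.65)]
scene brown_bottle [([262.0, 198.0, 280.0, 224.0], 0.78)] [([271.6, 221.7], 0.94)]
scene red_bottle [([249.0, 193.0, 260.0, 217.0], 0.7), ([249.0, 187.0, 285.0, 216.0], 0.22)] [([253.8, 210.8], 0.46), ([266.7, 211.8], 0.36)]
scene navy_bottle [([235.0, 184.0, 248.0, 211.0], 0.84), ([195.0, 194.0, 208.0, 217.0], 0.73)] [([200.9, 215.6], 0.77), ([238.1, 204.0], 0.62)]
scene weight [([254.0, 186.0, 287.0, 216.0], 0.74)] [([268.0, 205.8], 0.71)]
scene tray [([144.0, 162.0, 217.0, 198.0], 0.95)] [([178.4, 178.9], 0.62)]
scene book [] [([341.4, 274.9], 0.81)]
scene needle_tin [([192.0, 229.0, 220.0, 249.0], 0.61)] 
[... 458 characters left out ...]
7.0, 153.0], 0.32)] [([255.7, 217.7], 0.53)]
top navy_bottle [([229.0, 213.0, 240.0, 230.0], 0.64), ([214.0, 248.0, 229.0, 266.0], 0.5)] [([236.5, 220.8], 0.44)]
top weight [([232.0, 185.0, 270.0, 208.0], 0.94)] [([248.1, 196.7], 0.93)]
top tray [([98.0, 205.0, 186.0, 274.0], 0.66)] [([141.3, 238.1], 0.61)]
top book [([328.0, 177.0, 395.0, 247.0], 0.9)] [([362.0, 211.3], 0.81)]
top needle_tin [([244.0, 269.0, 274.0, 285.0], 0.68)] [([257.3, 278.1], 0.77), ([174.5, 144.2], 0.34)]
top spool [([168.0, 140.0, 190.0, 155.0], 0.55)] [([175.2, 143.4], 0.55)]
[[-0.136  0.967 -0.216  0.334]
 [-0.991 -0.133  0.03   0.02 ]
 [ 0.     0.218  0.976  1.163]
 [ 0.     0.     0.     1.   ]] 429.4485447935122
```

Run:
```python
from h import *
np.set_printoptions(precision=3,suppress=True)
a=cv2.imread('pics/scene1.png')[130:320,120:420];b=cv2.imread('pics/top1.png')[120:300,80:410]
cv2.imwrite('pics/c1.png',cv2.resize(a,None,fx=2.6,fy=2.6));cv2.imwrite('pics/c2.png',cv2.resize(b,None,fx=2.4,fy=2.4))
S=lambda p,q:tri([ray('scene',p),ray('top',q)])
print('caddy',S([266.2,211.5],[247.6,197.7]))
print('brown',S([271.6,221.7],[276.1,213.9]))
print('red',S([253.8,210.8],[255.7,217.7]))
print('navy',S([238.1,204],[236.5,220.8]))
print('weight',S([268,205.8],[248.1,196.7]))
print('tray',S([178.4,178.9],[141.3,238.1]))
print('book',S([341.4,274.9],[362,211.3]))
```

```text
caddy [ 0.6   -0.001 -0.014]
brown [ 0.538 -0.072  0.015]
red [ 0.533 -0.015  0.025]
navy [0.53  0.039 0.024]
weight [ 0.599 -0.004  0.006]
tray [0.523 0.3   0.004]
book [ 0.514 -0.307 -0.002]
```

View pics/c1.png

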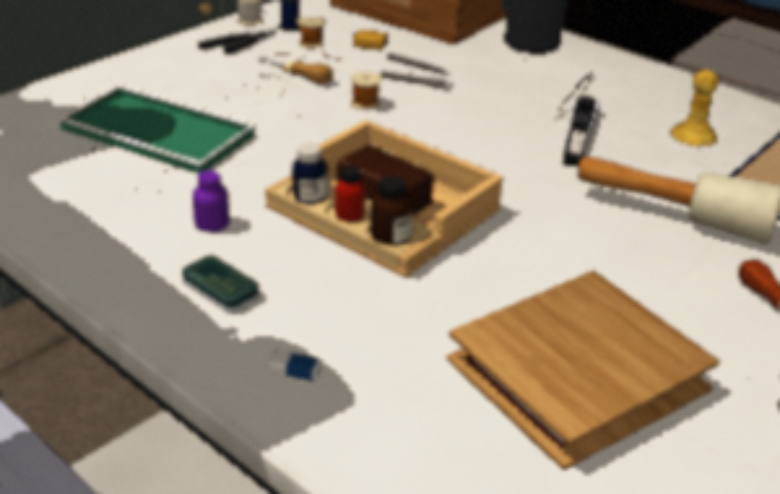

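View pics/c2.png

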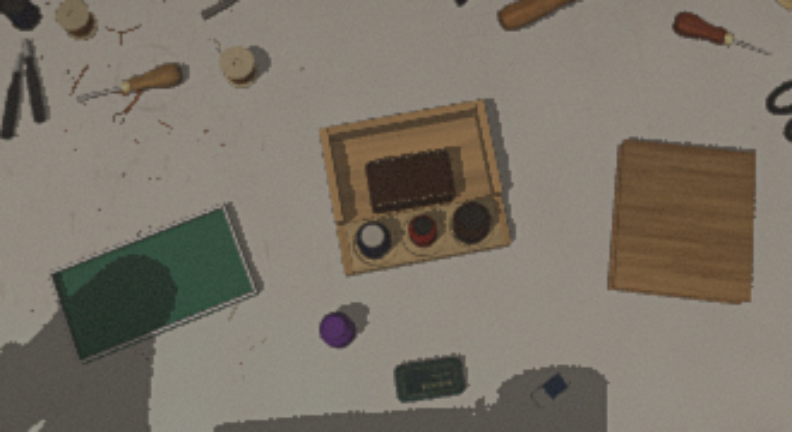

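The scene shows the loose purple look-alike at scene (201,206) on the bench. The white-capped navy bottle is at (241,197), in the left caddy pocket. Red is at (254,205) in the middle and brown at (271,211) on the right. The tray is on the left and the book on the right. Next I bring the wrist camera over the caddy.

>>> apply_moves(increments=[0.0115,-0.0345,0.004,0,0,-0.056,0.0115,-0.0345,0.004,0,0,-0.056,0.0115,-0.0345,0.004,0,0,-0.056,0.0115,-0.0345,0.004,0,0,-0.056,0.0115,-0.0345,0.004,0,0,-0.056,0.0115,-0.0345,0.004,0,0,-0.056,0.0115,-0.0345,0.004,0,0,-0.056,0.0115,-0.0345,0.004,0,0,-0.056,0.0115,-0.0345,0.004,0,0,-0.056,0.0115,-0.0345,0.004,0,0,-0.056,0.0115,-0.0345,0.004,0,0,-0.056,0.0115,-0.0345,0.004,0,0,-0.056,0.0115,-0.0345,0.004,0,0,-0.056,0.0115,-0.0345,0.004,0,0,-0.056,0.0115,-0.0345,0.004,0,0,-0.056,0.0115,-0.0345,0.004,0,0,-0.056,0.0115,-0.0345,0.004,0,0,-0.056,0.0115,-0.0345,0.004,0,0,-0.056,0,0,0,0,0,0], hand=0)

```text
t: 3.48
eef_pos: [0.508, -0.0453, 0.3141]
ee_rot: [3.141, 0.009, -3.082]
force: [0.6, 1.2, 1.2]
width: 0.0875
```

Run:
```python
from h import *
np.set_printoptions(precision=3,suppress=True)
s,im=snap('wrist','w1.png');print(s['t'],s['q'],s['eef_pos'],s['ee_rot']);print(optics.camera_model('wrist'))
for n in NAMES[:5]:
    f=finder.find_in('wrist',n);l=finder.landmark_of('wrist',n)
    print(n,[(np.round(x['box']).tolist(),round(x['conf'],2)) for x in f[:3]],[(np.round(x['point'],1).tolist(),round(x['conf'],2)) for x in l[:3]])
```

```text
3.4833 [ 0.298  0.035 -0.225  0.001 -1.302 -0.239] [ 0.508 -0.045  0.314] [ 3.141  0.009 -3.082]
{'fx': 301.5316615068931, 'fy': 301.5316615068931, 'cx': 257.911227770836, 'cy': 191.04995969912386, 'dist_coeffs': array([0.004, 0.   , 0.   , 0.   , 0.   ]), 'T_tool_cam': array([[ 1.   , -0.001, -0.001,  0.001],
       [-0.001, -0.963, -0.269, -0.073],
       [-0.   ,  0.269, -0.963, -0.148],
       [ 0.   ,  0.   ,  0.   ,  1.   ]])}
caddy [([137.0, 112.0, 261.0, 242.0], 0.98)] [([205.5, 175.9], 0.97)]
brown_bottle [([222.0, 130.0, 252.0, 161.0], 0.96), ([139.0, 110.0, 262.0, 242.0], 0.67)] [([242.7, 140.1], 0.64)]
red_bottle [([229.0, 168.0, 250.0, 192.0], 0.62), ([196.0, 288.0, 261.0, 318.0], 0.36)] [([243.1, 175.7], 0.78), ([342.8, 188.8], 0.17)]
navy_bottle [([282.0, 237.0, 310.0, 254.0], 0.78), ([228.0, 204.0, 255.0, 232.0], 0.65)] [([237.2, 215.0], 0.71), ([291.2, 241.6], 0.59)]
weight [([181.0, 145.0, 220.0, 215.0], 0.66)] [([203.0, 174.7], 0.97)]
```

View pics/w1.png

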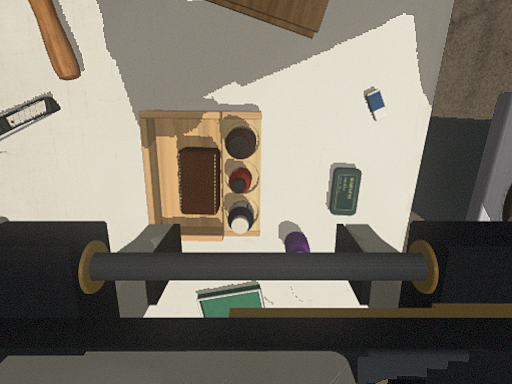

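Run:
```python
from h import *
np.set_printoptions(precision=4,suppress=True)
s=arm.get_state()
im=cv2.imread('pics/w1.png')
# segment the caddy's pale wood outline, weight and caps by colour
hsv=cv2.cvtColor(im,cv2.COLOR_BGR2HSV)
roi=np.zeros(im.shape[:2],np.uint8);roi[100:246,132:268]=255
wood=cv2.inRange(hsv,(8,50,90),(28,190,255))&roi
c=max(cv2.findContours(cv2.morphologyEx(wood,cv2.MORPH_CLOSE,np.ones((5,5))),cv2.RETR_EXTERNAL,cv2.CHAIN_APPROX_NONE)[0],key=cv2.contourArea)
print('wood',cv2.minAreaRect(c))
r=np.zeros_like(roi);r[140:222,172:224]=255
w=cv2.inRange(hsv,(0,60,0),(20,255,110))&r
c=max(cv2.findContours(w,cv2.RETR_EXTERNAL,cv2.CHAIN_APPROX_NONE)[0],key=cv2.contourArea)
b=cv2.minAreaRect(c);print('weight',b)
for p in cv2.boxPoints(b): print(p,atz('wrist',p.tolist(),.05,s)[:2])
for n,p in dict(tray=None).items():pass
sc=4.2;x0,y0=132,104
for (x,y,yaw) in [(.6,-.003,.05)]:
    R=np.array([[np.cos(yaw),-np.sin(yaw)],[np.sin(yaw),np.cos(yaw)]])
    big=cv2.resize(im[y0:y0+140,x0:x0+140],None,fx=sc,fy=sc,interpolation=cv2.INTER_CUBIC)
    def draw(L,z,col):
        P=np.c_[np.array(L)@R.T+[x,y],np.full(len(L),z)]
        q=((proj('wrist',P,s)-[x0,y0]+.5)*sc).astype(int)
        cv2.polylines(big,[q],True,col,1)
    draw([(-27,-95),(83,-95),(83,95),(-27,95)] and [(-.027,-.095),(.083,-.095),(.083,.095),(-.027,.095)],.044,(255,0,0))
    draw([(-.083,-.095),(-.027,-.095),(-.027,.095),(-.083,.095)],.024,(0,255,0))
    t=np.linspace(0,6.28,40)
    for yy in(-.055,0,.055): draw(np.c_[-.055+.025*np.cos(t),yy+.025*np.sin(t)],.024,(255,0,255))
    for yy,rr,zz in((-.055,.0135,.08),(0,.0105,.07),(.055,.0125,.076)): draw(np.c_[-.055+rr*np.cos(t),yy+rr*np.sin(t)],zz,(0,255,255))
    cv2.imwrite('pics/o1.png',big)
```

```text
wood ((198.69644165039062, 175.16021728515625), (123.13912963867188, 131.1931610107422), 0.784824550151825)
weight ((198.5, 180.0), (68.0, 43.0), 90.0)
[177. 146.] [ 0.6194 -0.0528]
[220. 146.] [ 0.561  -0.0569]
[220. 214.] [0.5575 0.0412]
[177. 214.] [0.6197 0.0457]
```

View pics/o1.png

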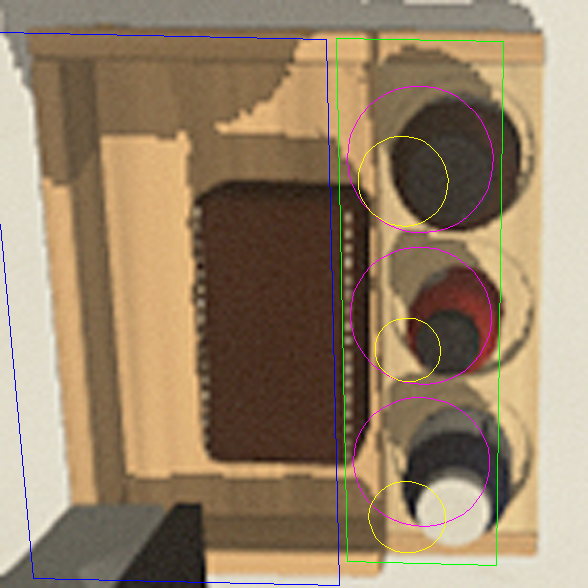

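The model overlay sits about 14 mm off in x, so the caddy is nearer the robot than I guessed. I'll take a second, closer wrist view with the arm settled and solve with both.

>>> apply_moves(increments=[0.01,0.015,-0.03,0,0,0,0.01,0.015,-0.03,0,0,0,0,0,0,0,0,0,0,0,0,0,0,0,0,0,0,0,0,0])

```text
t: 4.45
eef_pos: [0.528, -0.0068, 0.2535]
ee_rot: [3.14, 0.013, -3.069]
force: [-0.6, 0.5, -0.5]
width: 0.0877
```

Run:
```python
from h import *
np.set_printoptions(precision=4,suppress=True)
s,im=snap('wrist','w2.png');print(s['t'],s['eef_pos'],s['ee_rot'],s['qd'])
import pickle;pickle.dump(s,open('s2.pkl','wb'))
for n in NAMES[:5]:
    l=finder.landmark_of('wrist',n);f=finder.find_in('wrist',n)
    print(n,[(np.round(x['point'],1).tolist(),round(x['conf'],2)) for x in l[:2]],[(np.round(x['box']).tolist(),round(x['conf'],2)) for x in f[:2]])
im=cv2.imread('pics/w2.png')
cv2.imwrite('pics/w2c.png',cv2.resize(im[70:250,120:290],None,fx=3.3,fy=3.3,interpolation=cv2.INTER_CUBIC))
```

```text
4.45 [ 0.528  -0.0068  0.2535] [ 3.1396  0.0126 -3.0689] [ 0.008  -0.0057  0.0123  0.0128 -0.0098  0.0015]
caddy [] [([137.0, 76.0, 281.0, 236.0], 0.79)]
brown_bottle [([258.0, 115.3], 0.85), ([372.4, 172.8], 0.43)] [([236.0, 98.0, 276.0, 137.0], 0.62)]
red_bottle [([257.4, 157.5], 0.78)] [([239.0, 100.0, 275.0, 136.0], 0.26)]
navy_bottle [([253.9, 201.4], 0.64), ([313.6, 237.8], 0.57)] [([240.0, 190.0, 268.0, 223.0], 0.91), ([301.0, 225.0, 337.0, 255.0], 0.58)]
weight [([210.6, 156.9], 0.96)] [([184.0, 121.0, 229.0, 202.0], 0.9)]
```

View pics/w2c.png

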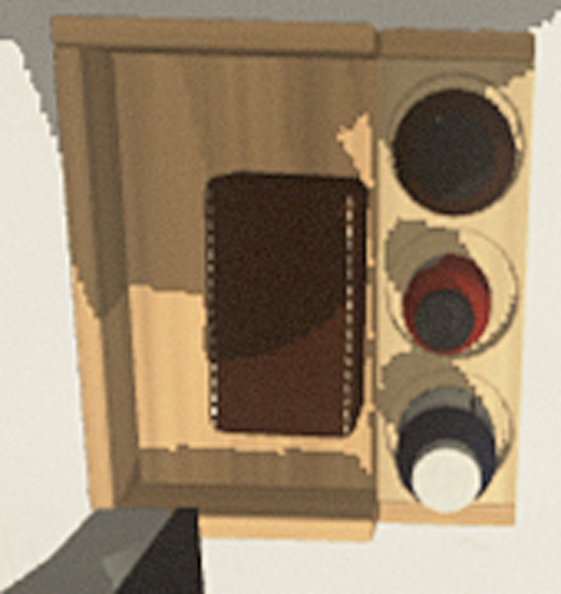

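Run:
```python
from h import *
import pickle
from scipy.optimize import least_squares
np.set_printoptions(precision=4,suppress=True)
s=pickle.load(open('s2.pkl','rb'))
px=lambda L:np.array(L,float)/3.3+[120,70]-.35
P=np.array([(.083,-.095,.044),(-.027,-.095,.044),(-.083,-.095,.024),(-.083,.095,.024),(-.027,.095,.044),(-.055,-.055,.024),(-.055,0,.024),(-.055,.055,.024)])
q=px([(52,18),(378,22),(533,33),(513,524),(373,540),(457,144),(452,294),(450,440)])
def tf(v,P):
    c,n=np.cos(v[2]),np.sin(v[2]);Q=P.copy();Q[:,0]=v[0]+c*P[:,0]-n*P[:,1];Q[:,1]=v[1]+n*P[:,0]+c*P[:,1]
    if len(v)>3:Q[:,2]+=v[3]
    return Q
f=lambda v:(proj('wrist',tf(v,P),s)-q).ravel()
for v0 in([.59,0,.05],[.59,0,.05,0]):
    r=least_squares(f,v0,loss='soft_l1');print('caddy',r.x,f(r.x).round(1))
v=least_squares(f,[.59,0,.05],loss='soft_l1').x
print('pockets',tf(v,P)[5:])
for n,p,z in(('brown',(443,150),.08),('red',(443,320),.07),('navy',(446,478),.076)): print(n,atz('wrist',px([p])[0],z,s))
W=[atz('wrist',p,.05,s) for p in px([(207,175),(365,178),(356,436),(212,433)])];print('weight',np.array(W),np.mean(W,0))
for c,n,p,z in(('top','wt',[248.1,196.7],.02),('top','brown',[276.1,213.9],.018),('top','navy',[236.5,220.8],.018),('scene','brown',[271.6,221.7],.018),('scene','navy',[238.1,204],.018)):print(c,n,atz(c,p,z))
```

```text
caddy [ 0.5872 -0.0129  0.0476] [-0.8 -1.3 -0.7  0.2  1.5 -0.3  0.7  1.   0.2  1.  -0.2  0.6  0.2  0.2
 -0.3 -2.5]
caddy [ 0.5874 -0.0127  0.0489 -0.003 ] [ 0.  -0.7 -0.9  0.6  1.   0.1  0.5  0.2  0.3  0.2 -0.5  0.7  0.  -0.1
 -0.4 -3.1]
pockets [[ 0.5348 -0.0705  0.024 ]
 [ 0.5322 -0.0155  0.024 ]
 [ 0.5296  0.0394  0.024 ]]
brown [ 0.5383 -0.0703  0.08  ]
red [ 0.5347 -0.0145  0.07  ]
navy [0.5297 0.0398 0.076 ]
weight [[ 0.6197 -0.0551  0.05  ]
 [ 0.5652 -0.0581  0.05  ]
 [ 0.564   0.0355  0.05  ]
 [ 0.6174  0.0384  0.05  ]] [ 0.5916 -0.0098  0.05  ]
top wt [ 0.5937 -0.0015  0.02  ]
top brown [ 0.5364 -0.0704  0.018 ]
top navy [0.5323 0.0384 0.018 ]
scene brown [ 0.5367 -0.0758  0.018 ]
scene navy [0.536  0.0462 0.018 ]
```

Caps and pockets agree to 4 mm across the wrist and top views. I approach the navy cap at (0.530, 0.040).

>>> apply_moves(increments=[0.001,0.0235,-0.03,0,0,0,0.001,0.0235,-0.03,0,0,0,0,0,-0.035,0,0,0,0,0,-0.035,0,0,0,0,0,-0.025,0,0,0,0,0,-0.01,0,0,0,0,0,0,0,0,0,0,0,0,0,0,0])

```text
t: 5.67
eef_pos: [0.5317, 0.0414, 0.0861]
ee_rot: [3.138, 0.023, -3.07]
force: [-0.7, 0.7, -0.3]
width: 0.0874
```

Run:
```python
from h import *
import pickle
from scipy.optimize import least_squares
np.set_printoptions(precision=4,suppress=True)
# tray and book by colour in the first top picture
im=cv2.imread('pics/top1.png');hsv=cv2.cvtColor(im,cv2.COLOR_BGR2HSV)
def rect(mask,box,z):
    r=np.zeros(mask.shape,np.uint8);l,t,R,b=box;r[t:b,l:R]=255
    c=max(cv2.findContours(cv2.morphologyEx(mask&r,cv2.MORPH_CLOSE,np.ones((5,5))),cv2.RETR_EXTERNAL,cv2.CHAIN_APPROX_NONE)[0],key=cv2.contourArea)
    B=cv2.minAreaRect(c);p=np.array([atz('top',x.tolist(),z) for x in cv2.boxPoints(B)])[:,:2]
    e=np.roll(p,-1,0)-p
    print(B,'\n',p.mean(0),np.linalg.norm(e,axis=1),np.arctan2(e[:,1],e[:,0]))
rect(cv2.inRange(hsv,(60,60,10),(95,255,255)),(90,195,195,280),.008)
rect(cv2.inRange(hsv,(5,60,50),(25,255,255)),(320,168,402,255),.035)
```

```text
((142.62696838378906, 237.7737579345703), (36.36271667480469, 76.50409698486328), 68.5870361328125) 
 [0.5232 0.295 ] [0.2043 0.1012 0.2009 0.0999] [-1.3211 -2.8759  1.8132  0.3004]
((364.60882568359375, 212.08529663085938), (59.66987609863281, 64.80854034423828), 4.39870548248291) 
 [ 0.5075 -0.3043] [0.1774 0.1614 0.1772 0.1561] [-0.2532 -1.7876  2.8586  1.357 ]
```

>>> apply_moves(increments=[-0.001,-0.001,-0.004,0,0.012,0,-0.001,-0.0005,-0.003,0,0.012,0,0,0,0,0,0,0])

```text
t: 5.92
eef_pos: [0.5312, 0.0403, 0.0812]
ee_rot: [3.135, 0.0, -3.07]
force: [0.8, -0.1, -0.5]
width: 0.0876
```

>>> apply_moves(increments=[0,0,0,0,0,0,0,0,0,0,0,0,0,0,0,0,0,0,0,0,0,0,0,0,0,0,0,0,0,0,0,0,0,0,0,0], hand=1, force=15)

```text
t: 6.42
eef_pos: [0.5333, 0.0407, 0.0841]
ee_rot: [3.134, 0.005, -3.071]
force: [-1.0, 0.2, -0.4]
width: 0.0531
```

>>> apply_moves(increments=[-0.002,0,-0.005,0,0,0,-0.001,0,-0.001,0,0,0,0,0,-0.001,0,0,0,0,0,0,0,0,0,0,0,0,0,0,0,0,0,0,0,0,0,0,0,0,0,0,0,0,0,0,0,0,0])

```text
t: 7.08
eef_pos: [0.5299, 0.0407, 0.0764]
ee_rot: [3.134, 0.006, -3.07]
force: [-0.4, -0.3, 0.7]
width: 0.0236
```

Navy is gripped (opening 24 mm, cap 25). I carry it to the far end of the tray, near (0.508, 0.354).

>>> apply_moves(increments=[0,0,0.015,0,0,0,0,0,0.03,0,0,0,0,0,0.035,0,0,0,-0.001,0.02,0.01,0,0,0,-0.003,0.038,0,0,0,0,-0.003,0.038,0,0,0,0,-0.003,0.038,0,0,0,0,-0.003,0.038,0,0,0,0,-0.003,0.038,0,0,0,0,-0.003,0.038,0,0,0,0,-0.003,0.038,0,0,0,0,-0.001,0.02,0,0,0,0,0,0,0,0,0,0,0,0,0,0,0,0])

```text
t: 8.25
eef_pos: [0.499, 0.3596, 0.1685]
ee_rot: [3.133, -0.001, -3.076]
force: [0.7, -0.2, -1.3]
width: 0.0235
```

Run:
```python
from h import *
np.set_printoptions(precision=4,suppress=True)
s,im=snap('wrist','w3.png');print(s['eef_pos'],s['ee_rot'],s['width'])
P=np.array([(x,y) for x,y in((-.055,-.105),(.055,-.105),(.055,.105),(-.055,.105))]);c,n=np.cos(.25),np.sin(.25)
Q=np.c_[P@np.array([[c,n],[-n,c]])+[.523,.296],np.full(4,.016)]
im=cv2.imread('pics/w3.png');cv2.polylines(im,[proj('wrist',Q,s).astype(int)],True,(0,0,255),1)
cv2.imwrite('pics/w3o.png',im)
```

```text
[0.499  0.3596 0.1685] [ 3.1329 -0.0006 -3.0759] 0.023454643497237155
```

View pics/w3o.png

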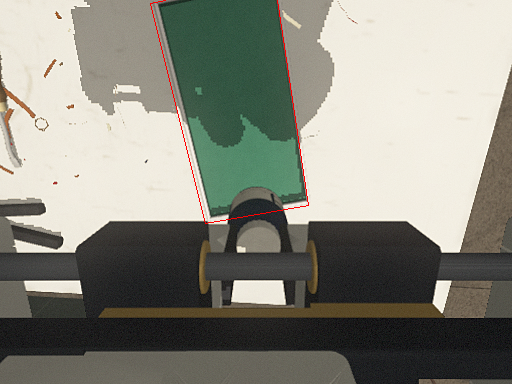

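The tray outline overlay (red) fits to a few mm, and navy hangs over the tray's left end. I lower it.

>>> apply_moves(increments=[0.004,-0.003,-0.03,0,0,0,0.003,-0.003,-0.03,0,0,0,0,0,-0.022,0,0,0,0,0,-0.01,0,0,0,0,0,-0.005,0,0,0,0,0,0,0,0,0])

```text
t: 8.8
eef_pos: [0.5075, 0.3481, 0.0704]
ee_rot: [3.131, 0.002, -3.081]
force: [-0.3, -0.5, -0.3]
width: 0.0235
```

>>> apply_moves(increments=[0,0,-0.004,0,0,0,0,0,-0.003,0,0,0,0,0,-0.001,0,0,0,0,0,0,0,0,0])

```text
t: 9.13
eef_pos: [0.5093, 0.3487, 0.0655]
ee_rot: [3.128, 0.005, -3.081]
force: [0.2, 0.5, -0.1]
width: 0.0234
```

>>> apply_moves(increments=[0,0,-0.003,0,0,0,0,0,-0.002,0,0,0])

```text
t: 9.3
eef_pos: [0.5101, 0.3497, 0.062]
ee_rot: [3.126, 0.008, -3.081]
force: [-0.1, 0.1, -1.3]
width: 0.0234
```

>>> apply_moves(increments=[0,0,-0.002,0,0,0,0,0,-0.001,0,0,0])

```text
t: 9.47
eef_pos: [0.5112, 0.351, 0.0611]
ee_rot: [3.124, 0.011, -3.079]
force: [-3.7, -1.4, 8.4]
width: 0.0237
```

>>> apply_moves(increments=[0,0,0,0,0,0,0,0,0,0,0,0,0,0,0.001,0,0,0,0,0,0.001,0,0,0,0,0,0.01,0,0,0,0,0,0.03,0,0,0,0,0,0.035,0,0,0,0,0,0.035,0,0,0,0.003,-0.038,0.005,0,-0.01,0,0.003,-0.038,0,0,0,0,0.003,-0.038,0,0,0,0,0.003,-0.038,0,0,0,0,0.003,-0.038,0,0,0,0,0.003,-0.038,0,0,0,0,0.003,-0.038,0,0,0,0,0.003,-0.038,0,0,0,0,0.001,-0.038,0,0,0,0,0,-0.02,0,0,0,0,0,0,0,0,0,0,0,0,0,0,0,0], hand=0)

```text
t: 11.13
eef_pos: [0.5355, -0.0256, 0.1979]
ee_rot: [3.121, 0.036, -3.073]
force: [-0.2, 0.8, -0.1]
width: 0.0875
```

Run:
```python
from h import *
np.set_printoptions(precision=4,suppress=True)
s,im=snap('wrist','w4.png');print(s['eef_pos'],s['ee_rot'],s['width'])
s2,t=snap('top','top2.png')
im=cv2.imread('pics/w4.png')[60:260,130:380]
t=cv2.imread('pics/top2.png')[150:290,90:300]
a=cv2.resize(im,None,fx=1.8,fy=1.8,interpolation=cv2.INTER_CUBIC);b=cv2.resize(t,(a.shape[1]-100,360-100))
o=np.zeros((360,800,3),np.uint8);o[:,:450]=a;o[:260,450:800]=b
cv2.imwrite('pics/m4.png',o)
```

```text
[ 0.5355 -0.0256  0.1979] [ 3.1214  0.0364 -3.0734] 0.0875387413766006
```

View pics/m4.png

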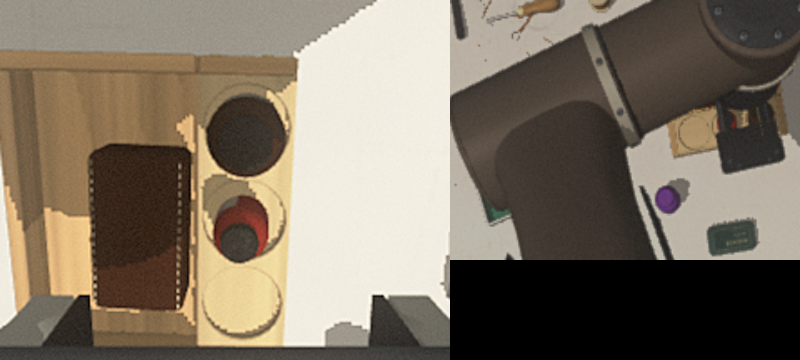

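Navy's pocket is empty. Red (crop pixel (240,240)) and brown are untouched. I descend on the red cap and straighten the tool tilt.

>>> apply_moves(increments=[0,0.006,-0.035,-0.01,0.018,0,-0.001,0.006,-0.035,-0.01,0.018,0,0,0,-0.03,0,0,0,0,0,-0.015,0,0,0,0,0,-0.008,0,0,0,0,0,0,0,0,0])

```text
t: 11.73
eef_pos: [0.5373, -0.0049, 0.0742]
ee_rot: [3.138, 0.007, -3.062]
force: [0.0, -0.5, -0.9]
width: 0.0878
```

>>> apply_moves(increments=[-0.001,-0.005,-0.001,0,0,0,-0.001,-0.004,-0.001,0,0,0,0,0,0,0,0,0])

```text
t: 11.98
eef_pos: [0.5365, -0.0125, 0.074]
ee_rot: [3.138, 0.009, -3.059]
force: [-1.0, -0.3, -0.4]
width: 0.0874
```

>>> apply_moves(increments=[0,0,0,0,0,0,0,0,0,0,0,0,0,0,0,0,0,0,0,0,0,0,0,0], hand=1)

```text
t: 12.32
eef_pos: [0.5385, -0.0127, 0.0775]
ee_rot: [3.137, 0.015, -3.06]
force: [-0.2, 0.4, 0.1]
width: 0.0667
```

>>> apply_moves(increments=[-0.002,-0.001,-0.004,0,0.008,0,-0.002,-0.001,-0.002,0,0.008,0,-0.0005,0,-0.001,0,0,0,-0.0005,0,-0.001,0,0,0,-0.0005,0,-0.001,0,0,0,-0.0005,0,-0.001,0,0,0,0,0,-0.0005,0,0,0,0,0,-0.0005,0,0,0,0,0,-0.0005,0,0,0])

```text
t: 13.07
eef_pos: [0.5344, -0.0148, 0.067]
ee_rot: [3.136, 0.002, -3.059]
force: [-0.9, -0.7, 8.1]
width: 0.0219
```

>>> apply_moves(increments=[0,0,0.015,0,0,0,0,0,0.03,0,0,0,0,0,0.035,0,0,0,0,0.02,0.015,0,0,0,0,0.038,0,0,0,0,0,0.038,0,0,0,0,-0.001,0.038,0,0,0,0,-0.001,0.038,0,0,0,0,-0.001,0.038,0,0,0,0,0,0.038,0,0,0,0,0,0.038,0,0,0,0,0,0.014,0,0,0,0,0,0,0,0,0,0])

```text
t: 14.15
eef_pos: [0.5192, 0.2951, 0.1612]
ee_rot: [3.137, -0.015, -3.067]
force: [1.0, -0.5, -0.6]
width: 0.0208
```

>>> apply_moves(increments=[0.001,0,-0.03,0,-0.014,0,0.001,0,-0.03,0,0,0,0,0,-0.025,0,0,0,0,0,-0.012,0,0,0,0,0,-0.005,0,0,0,0,0,-0.001,0,0,0])

```text
t: 14.65
eef_pos: [0.5186, 0.2916, 0.0533]
ee_rot: [3.14, -0.004, -3.066]
force: [0.1, -0.2, 0.0]
width: 0.0212
```

>>> apply_moves(increments=[0,0,-0.002,0,0,0,0,0,-0.002,0,0,0])

```text
t: 14.82
eef_pos: [0.5199, 0.2903, 0.0525]
ee_rot: [3.141, -0.002, -3.065]
force: [-6.0, -2.0, 16.7]
width: 0.021
```

>>> apply_moves(increments=[0,0,0.001,0,0,0,0,0,0,0,0,0,0,0,0,0,0,0,0,0,0,0,0,0,0,0,0.01,0,0,0,0,0,0.03,0,0,0,0,0,0.035,0,0,0,0,0,0.02,0,0,0,0.002,-0.038,0,0,0,0,0.002,-0.038,0,0,0,0,0.002,-0.038,0,0,0,0,0.002,-0.038,0,0,0,0,0.002,-0.038,0,0,0,0,0.002,-0.038,0,0,0,0,0.002,-0.038,0,0,0,0,0.002,-0.038,0,0,0,0,0.001,-0.033,0,0,0,0,0,-0.01,0,0,0,0,0,0,0,0,0,0,0,0,0,0,0,0], hand=0)

```text
t: 16.48
eef_pos: [0.5387, -0.0704, 0.1722]
ee_rot: [3.135, 0.017, -3.06]
force: [0.6, 0.5, 0.2]
width: 0.0876
```

Run:
```python
from h import *
np.set_printoptions(precision=4,suppress=True)
s,im=snap('wrist','w5.png');print(s['eef_pos'],s['ee_rot'],s['width'])
print(finder.find_in('wrist','brown_bottle')[:2],finder.landmark_of('wrist','brown_bottle')[:2])
im=cv2.imread('pics/w5.png')[60:260,130:380]
cv2.imwrite('pics/m5.png',cv2.resize(im,None,fx=2,fy=2))
print(proj('wrist',[[.5383,-.0703,.08]],s))
```

```text
[ 0.5387 -0.0704  0.1722] [ 3.1354  0.0168 -3.0603] 0.0876294826434801
[] [{'point': [264.0, 181.9], 'conf': 0.93}]
[[259.5158 197.1681]]
```

View pics/m5.png

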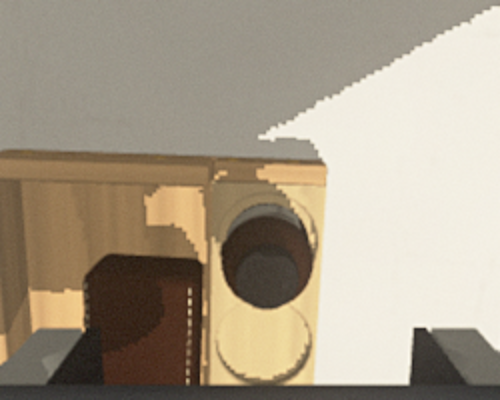

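Only brown is left, with its cap at wrist (262,198), about (0.536, -0.0695). I descend on it.

>>> apply_moves(increments=[-0.001,0,-0.03,0,0.017,0,-0.001,0,-0.03,0,0,0,0,0,-0.018,0,0,0,0,0,-0.007,0,0,0,0,0,0,0,0,0])

```text
t: 17.05
eef_pos: [0.5392, -0.0626, 0.0867]
ee_rot: [3.134, 0.005, -3.049]
force: [-0.5, -0.2, -0.3]
width: 0.0878
```

>>> apply_moves(increments=[-0.0005,0,-0.001,0,0.001,0,-0.0005,0,-0.001,0,0.001,0,-0.0005,0,-0.001,0,0.001,0], hand=1)

```text
t: 17.3
eef_pos: [0.539, -0.0607, 0.0855]
ee_rot: [3.134, 0.004, -3.045]
force: [0.4, 0.6, 0.3]
width: 0.073
```

>>> apply_moves(increments=[-0.002,-0.005,-0.003,0,0,-0.01,-0.001,-0.004,-0.002,0,0,0,-0.0005,-0.001,-0.0005,0,0,0,-0.0005,0,-0.0005,0,0,0])

```text
t: 17.63
eef_pos: [0.5363, -0.0712, 0.0817]
ee_rot: [3.133, 0.009, -3.056]
force: [-0.4, 0.5, 0.2]
width: 0.0463
```

>>> apply_moves(increments=[0,0,-0.0005,0,0,0,0,0,-0.0005,0,0,0,0,0,-0.0005,0,0,0,0,0,0,0,0,0,0,0,0,0,0,0])

```text
t: 18.05
eef_pos: [0.5363, -0.0719, 0.0806]
ee_rot: [3.133, 0.009, -3.057]
force: [0.9, 0.1, 0.9]
width: 0.0265
```

>>> apply_moves(increments=[0,0,0.015,0,0,0,0,0,0.03,0,0,0,0,0,0.035,0,0,0,0.001,0.02,0.015,0,0,0,0.001,0.038,0,0,0,0,0.001,0.038,0,0,0,0,0.001,0.038,0,0,0,0,0.001,0.038,0,0,0,0,0.002,0.038,0,0,0,0,0.002,0.038,0,0,0,0,0.002,0.038,0,0,0,0,0.001,0.014,0,0,0,0,0,0,0,0,0,0,0,0,0,0,0,0])

```text
t: 19.22
eef_pos: [0.5429, 0.2425, 0.1776]
ee_rot: [3.131, 0.004, -3.06]
force: [-0.5, -0.5, -1.3]
width: 0.0263
```

Run:
```python
from h import *
s,im=snap('wrist','w6.png');print(s['eef_pos'],s['ee_rot'],s['width'])
```

```text
[0.54289274 0.2425379  0.17763817] [ 3.13139068  0.00437386 -3.06023187] 0.02629802476959661
```

View pics/w6.png

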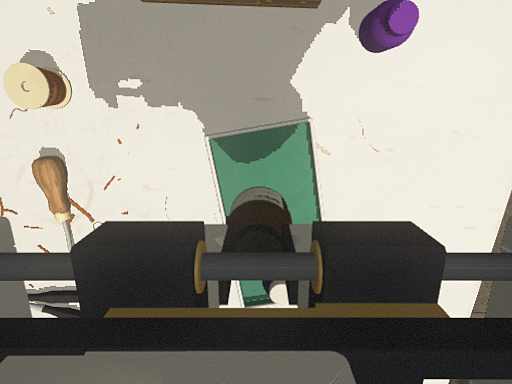

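Brown hangs over the tray's near end, and the white navy cap shows at (278,293), upright. I lower brown.

>>> apply_moves(increments=[-0.001,-0.003,-0.03,0,0,0,-0.001,-0.003,-0.03,0,0,0,0,0,-0.025,0,0,0,0,0,-0.015,0,0,0,0,0,-0.006,0,0,0,0,0,-0.001,0,0,0])

```text
t: 19.77
eef_pos: [0.5414, 0.2285, 0.0692]
ee_rot: [3.13, 0.007, -3.067]
force: [-0.2, 0.8, -1.0]
width: 0.0264
```

>>> apply_moves(increments=[-0.001,0.003,-0.003,0,0,0,-0.001,0.001,-0.002,0,0,0,0,0,-0.001,0,0,0])

```text
t: 20.02
eef_pos: [0.5411, 0.2318, 0.0657]
ee_rot: [3.129, 0.01, -3.069]
force: [0.7, -0.3, -1.5]
width: 0.0264
```

>>> apply_moves(increments=[0,0,-0.002,0,0,0,0,0,-0.0015,0,0,0])

```text
t: 20.18
eef_pos: [0.542, 0.2321, 0.0655]
ee_rot: [3.128, 0.013, -3.068]
force: [-3.7, -2.2, 5.8]
width: 0.0261
```

>>> apply_moves(increments=[0,0,0.001,0,0,0,0,0,0,0,0,0,0,0,0,0,0,0,0,0,0,0,0,0,0,0,0.01,0,0,0,0,0,0.03,0,0,0,0,0,0.035,0,0,0,0,0,0.035,0,0,0,0.007,-0.038,0,-0.006,0.01,0,0.007,-0.038,0,0,0,0,0.007,-0.038,0,0,0,0,0.007,-0.038,0,0,0,0,0.007,-0.038,0,0,0,0,0.007,-0.03,0,0,0,0,0.004,-0.01,0,0,0,0,0,0,0,0,0,0], hand=0)

```text
t: 21.52
eef_pos: [0.5914, -0.0041, 0.1959]
ee_rot: [3.13, 0.018, -3.059]
force: [1.5, 0.4, -0.5]
width: 0.088
```

Run:
```python
from h import *
np.set_printoptions(precision=4,suppress=True)
s,im=snap('wrist','w7.png');print(s['eef_pos'],s['ee_rot'],s['width'])
snap('scene','sc2.png')
a=cv2.imread('pics/w7.png')[:,:300][0:300];b=cv2.imread('pics/sc2.png')[140:240,130:330]
o=np.zeros((300,800,3),np.uint8);o[:,:300]=a;o[:250,300:800]=cv2.resize(b,(500,250),interpolation=cv2.INTER_CUBIC)
cv2.imwrite('pics/m7.png',o)
```

```text
[ 0.5914 -0.0041  0.1959] [ 3.1295  0.0181 -3.0593] 0.08795571903745238
```

View pics/m7.png

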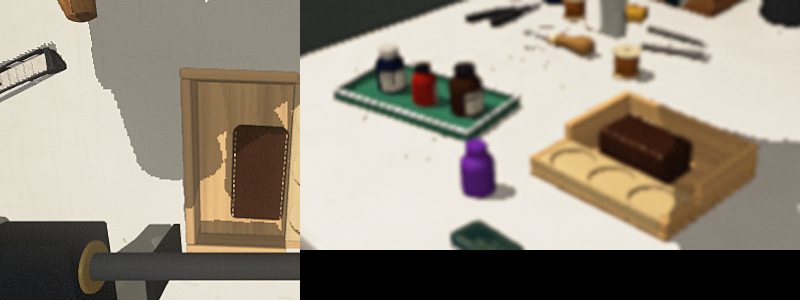

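All three bottles stand upright in the tray. In the wrist view the weight lies under the jaws at (260,172). I align the yaw and descend around it.

>>> apply_moves(increments=[0,-0.003,-0.035,-0.011,0.018,-0.018,0,-0.003,-0.035,0,0,-0.018,0,0,-0.025,0,0,0,0,0,-0.01,0,0,0,0,0,0,0,0,0])

```text
t: 22.03
eef_pos: [0.592, -0.0015, 0.0908]
ee_rot: [3.137, 0.006, -3.09]
force: [-0.5, -0.0, 0.3]
width: 0.0877
```

Run:
```python
from h import *
np.set_printoptions(precision=4,suppress=True)
s,im=snap('wrist');print(s['eef_pos'],s['ee_rot'])
s=s; s7=arm.get_state()
# book outline in the first top picture with guess pose
im=cv2.imread('pics/top1.png');P=np.array([(-.086,-.076),(.086,-.076),(.086,.076),(-.086,.076)])
from scipy.optimize import least_squares
for z in(.035,):
  for v in((.508,-.304,-.22),):
    c,n=np.cos(v[2]),np.sin(v[2]);q=proj('top',np.c_[P@np.array([[c,n],[-n,c]])+v[:2],np.full(4,z)])
    big=cv2.resize(im[165:260,315:405],None,fx=6,fy=6,interpolation=cv2.INTER_CUBIC)
    cv2.polylines(big,[((q-[315,165]+.5)*6).astype(int)],True,(0,0,255),1);cv2.imwrite('pics/bk.png',big)
```

```text
[ 0.592  -0.0015  0.0908] [ 3.1375  0.0063 -3.0897]
```

View pics/bk.png

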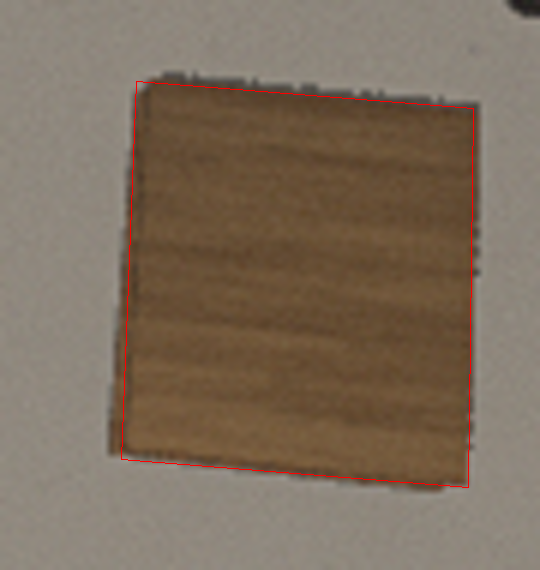

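The book pose (0.508, -0.304, yaw -0.22) fits the board outline to about 1-2 mm. I continue down on the weight.

>>> apply_moves(increments=[-0.001,-0.006,-0.012,0,0.003,0,0,-0.003,-0.015,0,0.003,0,0,0,-0.015,0,0,0,0,0,-0.007,0,0,0,0,0,-0.002,0,0,0])

```text
t: 22.5
eef_pos: [0.5952, -0.0061, 0.0444]
ee_rot: [3.135, 0.01, -3.083]
force: [-0.0, -0.2, 0.6]
width: 0.0874
```

>>> apply_moves(increments=[-0.002,-0.003,-0.004,0,0.006,0,-0.002,-0.002,-0.003,0,0,0,0,0,-0.001,0,0,0])

```text
t: 22.75
eef_pos: [0.5921, -0.0106, 0.0377]
ee_rot: [3.135, 0.006, -3.081]
force: [0.1, -0.7, -0.5]
width: 0.0875
```

>>> apply_moves(increments=[0,0,-0.001,0,0,0,0,0,-0.001,0,0,0,0,0,-0.001,0,0,0,0,0,-0.001,0,0,0,0,0,-0.001,0,0,0,0,0,-0.001,0,0,0], hand=1, force=50)

```text
t: 23.25
eef_pos: [0.5919, -0.0107, 0.0354]
ee_rot: [3.135, 0.007, -3.081]
force: [3.6, -0.3, 6.4]
width: 0.0545
```

>>> apply_moves(increments=[0,0,0.01,0,0,0,0,0,0.02,0,0,0,0,0,0.03,0,0,0,0,0,0.03,0,0,0,0,0,0.02,0,0,0,0,0,0,0,0,0])

```text
t: 23.75
eef_pos: [0.586, -0.0107, 0.1418]
ee_rot: [3.134, -0.007, -3.084]
force: [0.7, 0.1, -7.6]
width: 0.0551
```

>>> apply_moves(increments=[-0.005,-0.015,0.005,0,0,-0.02,-0.009,-0.03,0.003,0,0,-0.033,-0.01,-0.035,0,0,0,-0.033,-0.01,-0.035,0,0,0,-0.033,-0.01,-0.035,0,0,0,-0.033,-0.01,-0.035,0,0,0,-0.033,-0.01,-0.035,0,0,0,-0.033,-0.007,-0.03,0,0,0,-0.033,-0.003,-0.02,0,0,0,-0.01,-0.001,-0.01,0,0,0,0,0,0,0,0,0,0,0,0,0,0,0,0])

```text
t: 24.75
eef_pos: [0.487, -0.2984, 0.1233]
ee_rot: [3.126, -0.044, 2.917]
force: [-0.6, 1.1, -8.7]
width: 0.055
```

Run:
```python
from h import *
np.set_printoptions(precision=4,suppress=True)
s,im=snap('wrist','w8.png');print(s['eef_pos'],s['ee_rot'],s['width'])
P=np.array([(-.086,-.076),(.086,-.076),(.086,.076),(-.086,.076)]);v=(.508,-.304,-.22)
c,n=np.cos(v[2]),np.sin(v[2]);q=proj('wrist',np.c_[P@np.array([[c,n],[-n,c]])+v[:2],np.full(4,.035)],s);print(q)
im=cv2.imread('pics/w8.png');cv2.polylines(im,[q.astype(int)],True,(0,0,255),1);cv2.imwrite('pics/w8o.png',im)
```

```text
[ 0.487  -0.2984  0.1233] [ 3.1255 -0.0442  2.9165] 0.05497918193732915
[[336.8735  98.865 ]
 [103.6462  99.7774]
 [129.778  281.9169]
 [324.9873 276.2428]]
```

View pics/w8o.png

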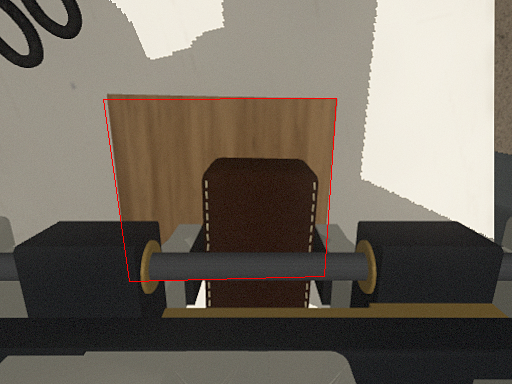

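>>> apply_moves(increments=[0.008,-0.003,0,-0.012,-0.02,0,0.008,-0.003,-0.01,-0.012,-0.019,0,0.004,-0.001,-0.015,0,0,0,0,0,-0.015,0,0,0,0,0,-0.005,0,0,0,0,0,0,0,0,0])

```text
t: 25.3
eef_pos: [0.5078, -0.2988, 0.0737]
ee_rot: [3.139, -0.003, 2.923]
force: [0.5, 0.1, -9.1]
width: 0.0551
```

>>> apply_moves(increments=[0,-0.004,-0.004,0,0,0,-0.001,-0.003,-0.003,0,0,0,0,0,-0.001,0,0,0])

```text
t: 25.55
eef_pos: [0.5076, -0.3048, 0.0659]
ee_rot: [3.139, -0.003, 2.926]
force: [0.2, -0.9, -9.7]
width: 0.0549
```

>>> apply_moves(increments=[0,0,-0.003,0,0,-0.003,0,0,-0.002,0,0,-0.003])

```text
t: 25.72
eef_pos: [0.5081, -0.3053, 0.0622]
ee_rot: [3.139, -0.001, 2.92]
force: [-4.8, 6.5, 13.0]
width: 0.0544
```

Contact (net +13 N). I release and rise slowly.

>>> apply_moves(increments=[0,0,0.0005,0,0,0,0,0,0,0,0,0,0,0,0,0,0,0,0,0,0,0,0,0,0,0,0,0,0,0,0,0,0.003,0,0,0,0,0,0.015,0,0,0,0,0,0.03,0,0,0,0,0,0.035,0,0,0,0,0,0.035,0,0,0,0,0.03,0.01,0,0,0.02,0,0.035,0,0,0,0.05,0,0,0,0,0,0,0,0,0,0,0,0], hand=0)

```text
t: 26.88
eef_pos: [0.5131, -0.2416, 0.2059]
ee_rot: [-3.14, 0.015, 2.992]
force: [0.2, 0.2, -0.4]
width: 0.0872
```

Run:
```python
from h import *
np.set_printoptions(precision=4,suppress=True)
s,im=snap('wrist','w9.png');print(s['t'],s['eef_pos'],s['ee_rot'],s['width'])
P=np.array([(-.086,-.076),(.086,-.076),(.086,.076),(-.086,.076)]);v=(.507,-.306,-.22);W=np.array([(-.0275,-.0475),(.0275,-.0475),(.0275,.0475),(-.0275,.0475)])
c,n=np.cos(v[2]),np.sin(v[2]);M=np.array([[c,n],[-n,c]])
im=cv2.imread('pics/w9.png')
for L,z in((P,.035),(W,.077)):
    cv2.polylines(im,[proj('wrist',np.c_[L@M+v[:2],np.full(4,z)],s).astype(int)],True,(0,0,255),1)
cv2.imwrite('pics/w9o.png',im)
```

```text
26.8833 [ 0.5131 -0.2416  0.2059] [-3.1404  0.0152  2.9925] 0.08719124030131903
```

View pics/w9o.png

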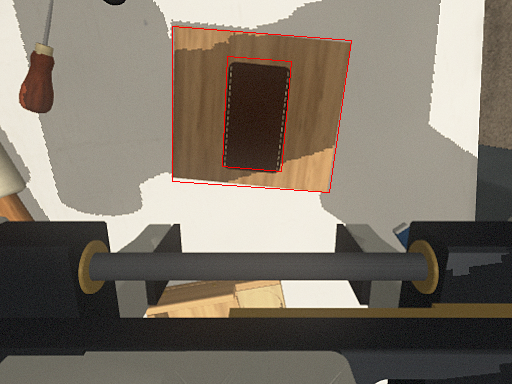

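The weight lies square on the board, within about 2 mm of the model outline at its middle. Next I fetch brown.

>>> apply_moves(increments=[0.002,0.035,0,0,0.008,0.018,0.002,0.035,0,0,0.008,0.018,0.002,0.035,0,0,0,0.018,0.002,0.035,0,0,0,0.018,0.002,0.035,0,0,0,0.018,0.002,0.035,0,0,0,0.018,0.002,0.035,0,0,0,0.018,0.002,0.035,0,0,0,0.018,0.002,0.035,0,0,0,0.018,0.002,0.035,0,0,0,0.018,0.002,0.035,-0.01,0,0,0.018,0.002,0.035,-0.02,0,0,0.015,0.002,0.025,-0.02,0,0,0,0.001,0.01,-0.02,0,0,0,0,0,0,0,0,0,0,0,0,0,0,0])

```text
t: 28.27
eef_pos: [0.5412, 0.2243, 0.1281]
ee_rot: [-3.132, -0.007, -3.088]
force: [0.6, -0.5, 0.5]
width: 0.0874
```

Run:
```python
from h import *
np.set_printoptions(precision=4,suppress=True)
s,im=snap('wrist','w10.png');print(s['t'],s['eef_pos'],s['ee_rot'])
print(proj('wrist',[[.5415,.232,.065]],s)); print([(x['box'],x['conf']) for x in finder.find_in('wrist','brown_bottle')[:2]],finder.landmark_of('wrist','brown_bottle')[:1])
```

```text
28.2667 [0.5412 0.2243 0.1281] [-3.1323 -0.0068 -3.0875]
[[255.5186 219.6968]]
[] [{'point': [256.3, 201.3], 'conf': 0.84}]
```

>>> apply_moves(increments=[0,0.004,-0.025,0,-0.007,0,0,0.004,-0.02,0,0,0,0,0,-0.01,0,0,0,0,0,-0.003,0,0,0,0,0,0,0,0,0])

```text
t: 28.83
eef_pos: [0.5458, 0.2289, 0.0768]
ee_rot: [-3.139, 0.012, -3.094]
force: [-0.3, -0.3, 0.7]
width: 0.0876
```

>>> apply_moves(increments=[-0.0005,0,-0.001,0,0,0,-0.0005,0,-0.001,0,0,0,-0.0005,0,-0.001,0,0,0], hand=1, force=15)

```text
t: 29.08
eef_pos: [0.5458, 0.2285, 0.0768]
ee_rot: [-3.141, 0.015, -3.096]
force: [-0.2, -0.7, 0.3]
width: 0.0732
```

>>> apply_moves(increments=[-0.002,0.002,-0.005,0,0.007,0,-0.002,0.002,-0.005,0,0.007,0,-0.001,0,-0.002,0,0,0,-0.0005,0,-0.001,0,0,0])

```text
t: 29.42
eef_pos: [0.5405, 0.2335, 0.0645]
ee_rot: [3.139, 0.002, -3.096]
force: [-1.0, 0.1, 0.0]
width: 0.0464
```

>>> apply_moves(increments=[0,0,-0.0005,0,0,0,0,0,-0.0005,0,0,0,0,0,-0.0005,0,0,0,0,0,0,0,0,0,0,0,0,0,0,0])

```text
t: 29.83
eef_pos: [0.5406, 0.2339, 0.0625]
ee_rot: [3.139, 0.002, -3.095]
force: [-0.3, -0.6, -0.8]
width: 0.026
```

>>> apply_moves(increments=[0,0,0.015,0,0,0,0,0,0.03,0,0,0,0,0,0.035,0,0,0,0,-0.02,0.015,0,0,0,0,-0.038,0,0,0,0,0,-0.038,0,0,0,0,0,-0.038,0,0,0,0,0,-0.038,0,0,0,0,0,-0.038,0,0,0,0,0,-0.038,0,0,0,0,0,-0.028,0,0,0,0,0,-0.012,0,0,0,0,0,0,0,0,0,0,0,0,0,0,0,0])

```text
t: 31.0
eef_pos: [0.5343, -0.0669, 0.1602]
ee_rot: [3.141, -0.001, -3.093]
force: [-0.2, 0.6, -1.6]
width: 0.0267
```

>>> apply_moves(increments=[0,-0.003,-0.025,0,0,0,0,-0.003,-0.025,0,0,0,0,-0.001,-0.015,0,0,0,0,-0.001,-0.006,0,0,0,0,0,0,0,0,0])

```text
t: 31.42
eef_pos: [0.5354, -0.0718, 0.0883]
ee_rot: [3.14, 0.003, -3.091]
force: [0.6, 0.6, -1.3]
width: 0.0264
```

>>> apply_moves(increments=[0,0.001,-0.003,0,0,0,0,0.0005,-0.003,0,0,0,0,0,-0.003,0,0,0])

```text
t: 31.67
eef_pos: [0.5369, -0.0684, 0.0806]
ee_rot: [3.14, 0.005, -3.089]
force: [0.6, 0.2, -1.7]
width: 0.026
```

>>> apply_moves(increments=[-0.001,-0.0015,-0.002,0,0,0,-0.0005,-0.001,-0.002,0,0,0,0,0,-0.001,0,0,0])

```text
t: 31.92
eef_pos: [0.5369, -0.0702, 0.0773]
ee_rot: [3.139, 0.009, -3.087]
force: [-3.2, 0.9, 10.3]
width: 0.0264
```

Brown is seated at the expected height with contact. I release and go to red.

>>> apply_moves(increments=[0,0,0.0005,0,0,0,0,0,0,0,0,0,0,0,0,0,0,0,0,0,0,0,0,0,0,0,0.01,0,0,0,0,0,0.03,0,0,0,0,0,0.03,0,0,0,0,0.02,0.015,0,0,0,-0.001,0.038,0,0,0,0,-0.001,0.038,0,0,0,0,-0.001,0.038,0,0,0,0,-0.001,0.038,0,0,0,0,-0.001,0.038,0,0,0,0,-0.001,0.038,0,0,0,0,-0.001,0.038,0,0,0,0,-0.001,0.038,0,0,0,0,0,0.024,0,0,0,0,0,0,0,0,0,0,0,0,0,0,0,0], hand=0)

```text
t: 33.5
eef_pos: [0.527, 0.2934, 0.1814]
ee_rot: [3.134, 0.021, -3.091]
force: [0.5, 0.3, 0.8]
width: 0.0876
```

>>> apply_moves(increments=[-0.003,0,-0.035,0,0.02,0,-0.003,0,-0.035,0,0,0,-0.002,0,-0.03,0,0,0,-0.001,0,-0.012,0,0,0,0,0,-0.005,0,0,0,0,0,-0.001,0,0,0])

```text
t: 34.0
eef_pos: [0.5193, 0.2906, 0.0649]
ee_rot: [3.129, 0.006, -3.092]
force: [0.2, -0.8, 0.6]
width: 0.0877
```

>>> apply_moves(increments=[-0.0005,0,-0.005,0,0.002,0,-0.0005,0,-0.004,0,0.002,0,-0.0005,0,-0.002,0,0.002,0,-0.0005,0,-0.001,0,0,0,-0.0005,0,-0.001,0,0,0,0,0,-0.001,0,0,0], hand=1)

```text
t: 34.5
eef_pos: [0.5195, 0.291, 0.0548]
ee_rot: [3.124, 0.005, -3.094]
force: [-0.1, -0.0, -0.7]
width: 0.0531
```

>>> apply_moves(increments=[0,0,-0.0005,0,0,0,0,0,-0.0005,0,0,0,0,0,-0.0005,0,0,0,0,0,-0.0005,0,0,0,0,0,0,0,0,0,0,0,0,0,0,0,0,0,0,0,0,0])

```text
t: 35.08
eef_pos: [0.5197, 0.2917, 0.0536]
ee_rot: [3.123, 0.006, -3.093]
force: [-0.4, -0.4, 1.2]
width: 0.0206
```

>>> apply_moves(increments=[0,0,0.015,0.01,0,0,0,0,0.03,0.007,0,0,0,0,0.035,0,0,0,0.001,-0.02,0.015,0,0,0,0.003,-0.038,0,0,0,0,0.003,-0.038,0,0,0,0,0.003,-0.038,0,0,0,0,0.003,-0.038,0,0,0,0,0.003,-0.038,0,0,0,0,0.002,-0.038,0,0,0,0,0.001,-0.029,0,0,0,0,0,-0.013,0,0,0,0,0,0,0,0,0,0,0,0,0,0,0,0])

```text
t: 36.25
eef_pos: [0.5362, -0.0106, 0.1524]
ee_rot: [3.107, 0.009, -3.09]
force: [0.9, 0.2, -0.2]
width: 0.0203
```

>>> apply_moves(increments=[0,-0.002,-0.025,-0.017,0.009,0,-0.001,-0.003,-0.025,-0.017,0,0,0,-0.001,-0.015,0,0,0,0,-0.001,-0.006,0,0,0,0,0,0,0,0,0])

```text
t: 36.67
eef_pos: [0.5369, -0.0144, 0.0807]
ee_rot: [3.141, 0.003, -3.087]
force: [-0.7, -0.3, -1.2]
width: 0.0203
```

>>> apply_moves(increments=[-0.001,0,-0.004,0,0,0,-0.001,0,-0.004,0,0,0,-0.0005,0,-0.002,0,0,0])

```text
t: 36.92
eef_pos: [0.5358, -0.0125, 0.0718]
ee_rot: [3.14, 0.005, -3.085]
force: [0.2, -0.4, -0.4]
width: 0.0202
```

>>> apply_moves(increments=[-0.001,-0.001,-0.003,0,0,0,-0.0005,0,-0.002,0,0,0])

```text
t: 37.08
eef_pos: [0.5359, -0.013, 0.0685]
ee_rot: [3.14, 0.009, -3.083]
force: [-3.4, -2.4, 17.0]
width: 0.0203
```

Red is seated. Now navy.

>>> apply_moves(increments=[0,0,0.0005,0,0,0,0,0,0,0,0,0,0,0,0,0,0,0,0,0,0,0,0,0,0,0,0.01,0,0,0,0,0,0.03,0,0,0,0,0,0.03,0,0,0,-0.001,0.02,0.015,0,0,0,-0.003,0.038,0,0,0,0,-0.003,0.038,0,0,0,0,-0.003,0.038,0,0,0,0,-0.003,0.038,0,0,0,0,-0.003,0.038,0,0,0,0,-0.003,0.038,0,0,0,0,-0.003,0.038,0,0,0,0,-0.002,0.038,0,0,0,0,0,0.024,0,0,0,0,0,0,0,0,0,0,0,0,0,0,0,0], hand=0)

```text
t: 38.67
eef_pos: [0.5085, 0.3513, 0.1724]
ee_rot: [3.133, 0.02, -3.087]
force: [-0.1, -1.1, -0.6]
width: 0.0878
```

>>> apply_moves(increments=[0,0,-0.03,-0.008,0.02,0,0,0,-0.03,0,0,0,0,0,-0.025,0,0,0,0,0.001,-0.012,0,0,0,0,0.001,-0.003,0,0,0,0,0,0,0,0,0])

```text
t: 39.17
eef_pos: [0.5096, 0.3505, 0.0739]
ee_rot: [3.137, 0.003, -3.089]
force: [0.2, 0.4, -0.0]
width: 0.0877
```

>>> apply_moves(increments=[0,0,-0.005,0,0.001,0,0,0,-0.004,0,0.001,0,-0.0005,0,-0.002,0,0.001,0,-0.0005,0,-0.001,0,0,0,-0.0005,0,-0.001,0,0,0,0,0,-0.001,0,0,0], hand=1)

```text
t: 39.67
eef_pos: [0.5102, 0.3508, 0.064]
ee_rot: [3.132, 0.004, -3.09]
force: [0.4, 0.5, 0.0]
width: 0.0531
```

>>> apply_moves(increments=[0,0,-0.0005,0,0,0,0,0,-0.0005,0,0,0,0,0,-0.0005,0,0,0,0,0,-0.0005,0,0,0,0,0,0,0,0,0,0,0,0,0,0,0,0,0,0,0,0,0])

```text
t: 40.25
eef_pos: [0.5105, 0.3514, 0.0626]
ee_rot: [3.131, 0.005, -3.089]
force: [-0.2, 0.2, 0.7]
width: 0.024
```

>>> apply_moves(increments=[0,0,0.015,-0.005,0,0,0,0,0.03,-0.005,0,0,0,0,0.035,0,0,0,0.001,-0.02,0.015,0,0,0,0.003,-0.038,0,0,0,0,0.003,-0.038,0,0,0,0,0.003,-0.038,0,0,0,0,0.003,-0.038,0,0,0,0,0.003,-0.038,0,0,0,0,0.003,-0.038,0,0,0,0,0.002,-0.034,0,0,0,0,0.001,-0.016,0,0,0,0,0,0,0,0,0,0,0,0,0,0,0,0])

```text
t: 41.42
eef_pos: [0.5277, 0.0403, 0.1596]
ee_rot: [-3.14, 0.002, -3.087]
force: [0.9, 0.0, -0.9]
width: 0.0239
```

>>> apply_moves(increments=[0,-0.001,-0.025,0,0,0,0,-0.001,-0.025,0,0,0,0,-0.001,-0.015,0,0,0,0,0,-0.006,0,0,0,0,0,0,0,0,0])

```text
t: 41.83
eef_pos: [0.5289, 0.0402, 0.0878]
ee_rot: [-3.142, 0.007, -3.086]
force: [-0.4, 0.0, -0.9]
width: 0.0238
```

>>> apply_moves(increments=[0,0,-0.003,0,0,0,-0.0005,0,-0.003,0,0,0,-0.0005,0,-0.002,0,0,0])

```text
t: 42.08
eef_pos: [0.5292, 0.0423, 0.0809]
ee_rot: [3.141, 0.009, -3.083]
force: [0.4, -0.7, -0.8]
width: 0.024
```

>>> apply_moves(increments=[-0.0005,0,-0.003,0,0,0,-0.0005,0,-0.002,0,0,0])

```text
t: 42.25
eef_pos: [0.5296, 0.0431, 0.0773]
ee_rot: [3.141, 0.012, -3.082]
force: [-1.5, -1.0, 11.4]
width: 0.0237
```

Navy is seated. I release, rise and move clear for the last check.

>>> apply_moves(increments=[0,0,0.0005,0,0,0,0,0,0,0,0,0,0,0,0,0,0,0,0,0,0,0,0,0,0,0,0.01,0,0,0,0,0,0.03,0,0,0,0,0,0.035,0,0,0,0,0,0.035,0,0,0,0,0.03,0.01,0,0,0,0,0.038,0,0,0,0,0,0.038,0,0,0,0,0,0.038,0,0,0,0,-0.005,0.038,0,0,0,0,-0.005,0.038,0,0,0,0,-0.005,0.038,0,0,0,0,-0.005,0.038,0,0,0,0,0,0.02,0,0,0,0,0,0,0,0,0,0,0,0,0,0,0,0], hand=0)

```text
t: 43.83
eef_pos: [0.5053, 0.3726, 0.2193]
ee_rot: [3.133, 0.022, -3.086]
force: [0.0, -0.3, 0.0]
width: 0.0878
```

Run:
```python
from h import *
np.set_printoptions(precision=4,suppress=True)
s,t=snap('top','top3.png');snap('scene','sc3.png');print(s['t'],s['eef_pos'],s['width'],s['force'])
a=cv2.imread('pics/top3.png');b=cv2.imread('pics/top1.png');c=cv2.imread('pics/sc3.png')
R=lambda i,w,h:cv2.resize(i,(w,h),interpolation=cv2.INTER_CUBIC)
o=np.zeros((600,800,3),np.uint8)
o[:300,:400]=R(b[155:245,200:320],400,300);o[:300,400:]=R(a[155:245,200:320],400,300)
o[300:,:400]=R(a[165:260,310:410],400,300);o[300:,400:]=R(c[160:300,220:410],400,300)
cv2.imwrite('pics/m11.png',o)
```

```text
43.8333 [0.5053 0.3726 0.2193] 0.08781920295389302 [ 0.0208 -0.3352  0.0465]
```

View pics/m11.png

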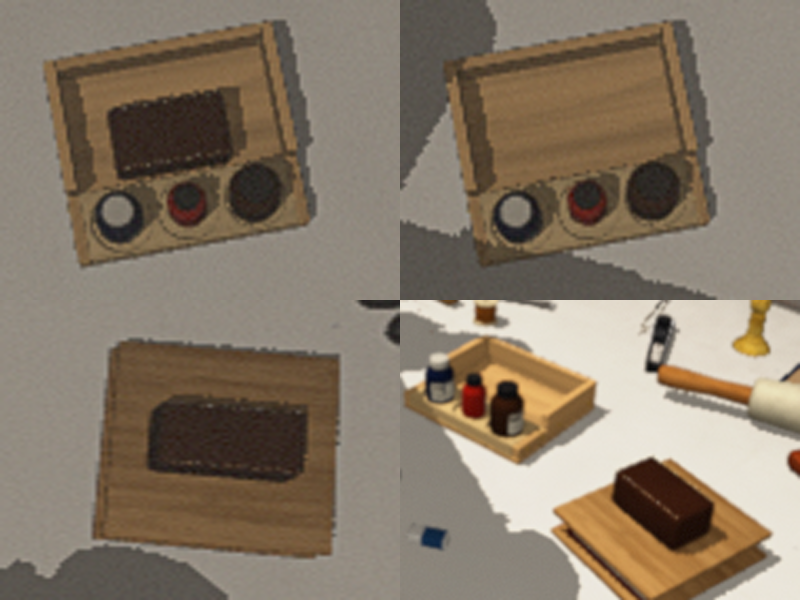

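The before and after views (top row) show navy at (117,213), red at (187,205) and brown at (254,192), in the same pockets within about a pixel and upright. The weight lies square on the middle of the board. I hand the job in.

```bash
python3 -c "
from station import arm
print(arm.job_done())"
```

```text
the job is handed in; nothing more can be done
None
```

The job is finished and handed in at about 44 s of the 134 s allowed; the hand-in gave no verdict.

- **Bottles out:** I moved navy, red and brown one at a time by their caps into the drip tray. All three stood upright there before I touched the weight.
- **Weight:** I gripped it across its 55 mm width and set it on the book's top board. A wrist-camera overlay showed it within about 2 mm of the middle and square with the board.
- **Bottles back:** Brown, red and navy went back to their original pockets in the caddy. Each touched down at the expected pocket height, within about 2 mm of where I had picked it up.

**Last checks:** In the top view each bottle is in its original pocket and matches its starting place to about a pixel, roughly 2 to 3 mm. The scene view shows all three upright and the weight flat on the board. The gripper was open and well clear, with almost no force on it.

**Disagreements and gaps:**
- My first overlay of the caddy was about 14 mm off in x. A second, closer wrist picture corrected it before I moved anything.
- The caddy fit came out 3 mm low in height.
- Touching down red pressed with up to 17 N, the highest of any release.
- I did not measure the needle tin or the spool at the end. The arm never worked near either of them. I also left the purple look-alike alone.

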